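Staggered parts trays from the railed shelf

ROBOT

A 7-joint arm with a two-finger parallel gripper is mounted at the origin on a cart in front of the work surface, level with it; the furniture and walls round the work are solid. World frame = base frame: x ahead of the robot, y to its left, z up, the work surface at z = 0. Lengths are in m, angles in rad, forces in N, time in s.
With the tool pointing down it reaches from about 0.425 to 0.925 m from the base axis. Payload 6.8 kg.
Tool frame: the origin (TCP) lies at the very end of the fingers, on their centre line; the grasp point (between the pads) lies 19 mm behind it; z points along the fingers, y is the direction in which the jaws open and shut (so a half turn about z gives the same grasp; the last joint's range is limited). The gripper opens to 85 mm and grips with 20 to 120 N. Pads are 22 mm wide; open, the fingers measure 114 mm over their backs; the gripper's body (76 mm by 85 mm) begins 54 mm behind the grasp point. The pads swing forward as they close: fully open they stand 13 mm farther back than shut.
Start: joints at [-1.337, 0.477, 0.022, 1.555, -0.011, 1.109, -0.083], TCP at [0.226, 0.636, 0.231] pointing down, gripper open.
Joint ranges: [-2.96, 2.96], [-0.34, 2.1], [-1.41, 1.46], [0.24, 2.44], [-1.37, 4.51], [0.17, 1.92], [-2.96, 2.96]. Speed limits (rad/s): [2.39, 2.39, 3.14, 3.14, 3.14, 3.14, 3.14].

INTERFACE

Orientations are given as [roll, pitch, yaw] about the fixed x, y, z axes, in that order (R = Rz(yaw) Ry(pitch) Rx(roll)).
In Python, from cell import manip, snapshot, order gives the robot as it stands. The module is installed in compiled form; this text tells all that it offers.
- The arm moves only by the tool drive_tool, never from a script. Its argument "deltas" is a list that holds one entry, the list of rows, each a list of 7 numbers: the shift along the tool's x, y, z in mm, then the turn, a rotation vector about the tool's x, y, z in rad, then the opening, from 0 (shut) to 1 (fully open). A call has 1 to 10 rows; each row is the pose to reach, as a shift and turn from the pose commanded when the call began, along the tool's axes at that moment; what a row does not reach only later rows make up. A row lasts 1/10 s, in which the tool goes at most 50 mm and 8.59 degrees, less where a joint would pass 70% of its speed; a pose out of reach is approached as far as the arm can. A call with a gripper value outside its range is refused whole. The fingers move at their own pace and stop on an object; "squeeze" is the grip in N (left out, the last holds). Time passes only in rows, so rows that repeat a pose let the fingers close. It gives the time, the measured TCP pose, the force and the opening at its end, in the units of the state.
- manip.sense(): the state, without advancing time (a new reading comes with each control period).
- snapshot(name): name is "scene" or "top"; returns a dict with "frame" (400x640x3 uint8, red, green, blue), "fx", "fy", "cx", "cy" (pixels), "R" (3x3) and "t" (3): a world point X has camera coordinates R X + t. Camera axes: x right, y down, z forward; pixel columns grow to the right and rows downward; lengths in m; the calibration is good to about 2 mm. A picture is of the moment at which its call begins. There is no depth.
- order.finish_job(): hands the job in, once; it reports no verdict.
The state is a dict: "time_s": time; "q": joint angles; "qd": joint speeds; "tau": joint torques, N m; "tool_pos": TCP position; "tcp_rot": TCP orientation; "ft_force": force on the tool from outside, world axes, zero at the start; "wrist_torque": the same for the moment, N m; "opening": finger opening in m.
Only numpy, scipy, OpenCV 4.12 (cv2) and the standard library are available. Lean on these libraries where they do the work, as an engineer would, in place of code of your own. Each camera call takes 0.05 s, during which the arm holds its last target. There are 200 camera calls.

TASK

First take the blue tray from the bench shelf, lifting it well up over the steel front rail before drawing it forward, and stack it squarely on the grey tray, set back a quarter of its length so that the grey tray's front compartment stays open. Then put the wing nut in the blue tray's open rear compartment, and last lift the yellow tray out over the rail in the same way and stack it squarely on the blue tray, set forward again so that it is straight above the grey tray and the wing nut's compartment stays open. Leave the brass tin on its shelf and the wooden sheave on the bench as they are.

Things in the scene. Friction and masses are not known exactly. Their poses are not given: they have to be found in the camera images.
- shelf: fixed low plywood bench shelf, 370 mm wide (its y), 229 mm deep (its x); origin on the bench under the middle of the board, x points to its back (away from the robot at yaw 0), z up. Board top 50 mm above the bench, room 205 mm deep for the trays; back panel rises 62 mm and the end cheeks 22 mm above the board. The blue tray, yellow tray and brass tin stand on it side by side in any order, about 105 mm apart centre to centre, long sides front to back
- rail: fixed steel retaining rail along the shelf's front edge, 8 mm rod on three short posts; origin at board height in the middle of the rail, its y along the rail; its top is 30 mm above the board (80 mm above the bench)
- grey_tray_mid (a point): centre, half-way up, of the grey plastic open tray standing loose on the bench. All three trays have the same shape: 180 mm long (x), 60 mm wide (y), 36 mm high, walls and floor 4 mm thick, flat underside, symmetrical end for end; two cross walls, 30 mm high, 45 mm either side of the middle make an end compartment (39 x 52 mm inside) at each end. x points away from the robot (rear), turned by at most 0.2 rad. This tray weighs about 0.45 kg
- blue_tray_mid (a point): centre, half-way up, of the loose blue tray (same shape, 0.13 to 0.25 kg); x along its length, to the back of the shelf. On the grey tray, its middle belongs 45 mm to the rear of the grey tray's middle and 36 mm above it, its front end wall over the grey tray's front cross wall
- yellow_tray_mid (a point): centre, half-way up, of the loose yellow tray (same shape, 0.13 to 0.25 kg); x along its length. At the end its middle belongs 72 mm straight above the grey tray's middle
- nut_mid (a point): centre, half-way up, of the loose dark iron wing nut, 20 mm (x) by 42 mm over the wings (y), 19 mm high, standing on its round hub (20 mm across, 10 mm high) with the wings up: grip it low, by the hub, fingers across the wings' plane; may be turned any way about the vertical
- brass_tin: small open brass tin, 58 mm across, 39 mm high, loose on the shelf board; origin at the centre of its underside. It stays there
- sheave: wooden grooved wheel, 63 mm across, 22 mm high, loose on the bench behind the grey tray; origin at the centre of its underside. It stays there
Things that resemble listed ones, but are neither listed nor needed, are in the scene too. What is meant by the part that bears yellow_tray_mid is not pink, and is the larger of those in its own colour. Of the things that look like the part that bears blue_tray_mid, the larger one is meant.

How it is judged:
On the way, in this order (a step that is already met when the one before it is completed fails the run):
1. the blue tray is lifted clear above the rail while still over the shelf (z of blue_tray_mid in the frame of shelf above 0.1 m and x of blue_tray_mid in the frame of shelf above -0.025 m and contact force between blue_tray and shelf below 0.05 N), for 0.05 s.
2. the blue tray rests released on the grey tray, set back a quarter length (x of blue_tray_mid in the frame of grey_tray_mid between 0.032 and 0.058 m and y of blue_tray_mid in the frame of grey_tray_mid between -0.01 and 0.01 m and z of blue_tray_mid in the frame of grey_tray_mid between 0.032 and 0.04 m and angle between the x axis of blue_tray_mid and the x axis of grey_tray_mid, either way round below 0.14 rad and angle between blue_tray_mid's own z axis and vertical below 0.05 rad and contact force between the fingers and blue_tray below 0.05 N and linear speed of blue_tray below 0.02 m/s), for 0.2 s.
3. the wing nut lies released in the blue tray's rear compartment (y of nut_mid in the frame of blue_tray_mid between -0.027 and 0.027 m and z of nut_mid in the frame of blue_tray_mid between -0.018 and 0.018 m and x of nut_mid in the frame of grey_tray_mid above 0.075 m and (x of nut_mid in the frame of blue_tray_mid above 0.045 m or x of nut_mid in the frame of blue_tray_mid below -0.045 m) and x of nut_mid in the frame of blue_tray_mid between -0.09 and 0.09 m and contact force between the fingers and wing_nut below 0.05 N and linear speed of wing_nut below 0.02 m/s), for 0.2 s.
4. the yellow tray is lifted clear above the rail while still over the shelf (z of yellow_tray_mid in the frame of shelf above 0.1 m and x of yellow_tray_mid in the frame of shelf above -0.025 m and contact force between yellow_tray and shelf below 0.05 N), for 0.05 s.
At the end, for the whole second after the job is handed in: Grey tray flat on the bench; blue on it, middle 45 mm behind grey's; yellow on blue, middle over grey's: within 13 mm lengthways, 10 mm sideways, 0.14 rad parallel, 0.05 rad level; wing nut in blue's rear compartment; all released and at rest (all of step 2 and all of step 3 and x of yellow_tray_mid in the frame of grey_tray_mid between -0.013 and 0.013 m and y of yellow_tray_mid in the frame of grey_tray_mid between -0.01 and 0.01 m and z of yellow_tray_mid in the frame of grey_tray_mid between 0.068 and 0.076 m and angle between the x axis of yellow_tray_mid and the x axis of grey_tray_mid, either way round below 0.14 rad and angle between each of yellow_tray_mid, grey_tray_mid's own z axis and vertical below 0.05 rad and height (world z) of grey_tray_mid below 0.024 m and contact force between the fingers and yellow_tray below 0.05 N and linear speed of yellow_tray below 0.02 m/s); the robot touches nothing.
It fails at once if a tray is dragged or knocked hard against the rail (over 6 N) (contact force between any of blue_tray, yellow_tray and rail above 6 N).
It fails at once if the brass tin is shifted by more than 20 mm (distance of brass_tin from where it was at the start of the episode above 0.02 m).
It fails at once if the sheave is shifted by more than 20 mm (distance of sheave from where it was at the start of the episode above 0.02 m).
It also fails if it takes over 64 s, if anything falls off the work surface, if the arm or the gripper's body presses on something with over 40 N, if the wrist force passes 120 N, or if a joint passes its speed limit or range.

## Working session

There is one attempt and no reset: what is moved stays moved. The work goes in short steps, Python scripts to look and compute and a tool call to move; the robot and the scene stay as the last step left them, time stands still between calls to the robot, and variables do not carry over. Pictures are saved under pics/ and viewed, about 8 in all and at most 12, crops included, and the job is handed in when it is done.

Besides the shell and the picture viewer there is one more tool, called after "Emit:" as a command line: name --argument value ..., lists and objects as JSON in quotes. drive_tool: Moves the arm, as the interface text tells. Its arguments: {"type":"object","properties":{"deltas":{"type":"array"},"squeeze":{"type":"number"}},"required":["deltas"]}

```bash
mkdir -p pics; cat > h.py <<'E'
from cell import manip, snapshot, order
import numpy as np, cv2
def snap(n,f=None):
    s=snapshot(n); 
    if f: cv2.imwrite('pics/'+f,s['frame'][:,:,::-1])
    np.savez('last_'+n+'.npz',**{k:np.array(v) for k,v in s.items()})
    return s
def load(n): return dict(np.load('last_'+n+'.npz'))
def w(s,u,v,z):
    R=np.array(s['R']);t=np.array(s['t'])
    d=R.T@np.array([(u-s['cx'])/s['fx'],(v-s['cy'])/s['fy'],1.]);c=-R.T@t
    return c+d*(z-c[2])/d[2]
def p(s,X):
    c=np.array(s['R'])@np.array(X,float)+s['t']
    return np.array([s['fx']*c[0]/c[2]+s['cx'],s['fy']*c[1]/c[2]+s['cy']])
E
python3 - <<'E'
from h import *
a=snap('scene','s0.png');b=snap('top','t0.png')
for s in(a,b):print(s['fx'],s['cx'],s['cy'],(-np.array(s['R']).T@s['t']).round(3),np.array(s['R']).round(2).tolist())
m=manip.sense();print({k:np.round(v,3).tolist() for k,v in m.items()})
E
```

```text
471.5542689116185 321.88473664489976 199.82842635354052 [-0.044 -0.826  0.982] [[0.83, -0.56, 0.0], [-0.36, -0.53, -0.77], [0.43, 0.63, -0.64]]
387.46551185441547 316.07376857125803 201.0858034783838 [0.378 0.083 1.477] [[0.02, -1.0, 0.0], [-0.99, -0.02, -0.11], [0.11, 0.0, -0.99]]
{'time_s': 0.1, 'q': [-1.337, 0.478, 0.022, 1.556, -0.011, 1.109, -0.083], 'qd': [-0.0, -0.003, 0.0, -0.002, -0.001, 0.0, -0.0], 'tau': [0.005, -59.776, 1.614, -28.195, 0.013, 0.005, 0.0], 'tool_pos': [0.226, 0.635, 0.23], 'tcp_rot': [-3.14, 0.0, 2.8], 'ft_force': [-0.064, -0.542, 0.684], 'wrist_torque': [-0.021, 0.043, 0.005], 'opening': 0.085}
```

View pics/s0.png

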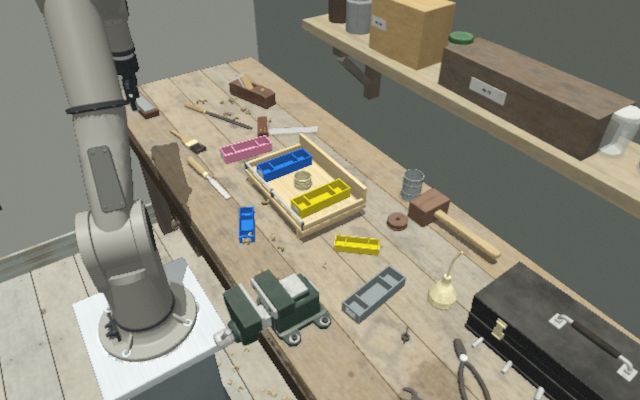

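View pics/t0.png

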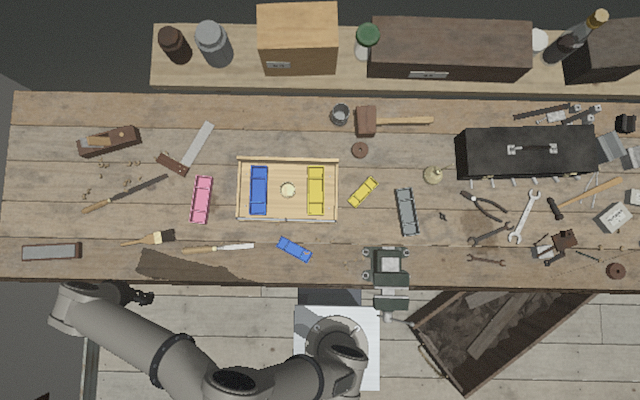

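```bash
cat >> h.py <<'E'
from scipy.optimize import minimize
def mask(s,col,roi):
    h=cv2.cvtColor(s['frame'],cv2.COLOR_RGB2HSV);
    lo,hi={'blue':((100,100,40),(130,255,255)),'yellow':((24,130,80),(34,255,255)),'grey':((85,15,60),(130,110,200)),'dark':((0,0,0),(180,255,60))}[col]
    m=cv2.inRange(h,lo,hi); r=np.zeros_like(m);u0,v0,u1,v1=roi;r[v0:v1,u0:u1]=m[v0:v1,u0:u1]
    r=cv2.morphologyEx(r,cv2.MORPH_OPEN,np.ones((2,2),np.uint8))
    n,l,st,c=cv2.connectedComponentsWithStats(cv2.dilate(r,np.ones((3,3),np.uint8)))
    k=1+np.argmax(st[1:,4]); return cv2.bitwise_and(r,r,mask=(l==k).astype(np.uint8))
def corners(q,z,L=.18,W=.06,H=.036):
    x,y,a=q;c,d=np.cos(a),np.sin(a)
    return [(x+c*i*L/2-d*j*W/2,y+d*i*L/2+c*j*W/2,z+k) for i in(-1,1) for j in(-1,1) for k in(-H/2,H/2)]
def hull(s,q,z,**k): return cv2.convexHull(np.array([p(s,X) for X in corners(q,z,**k)],np.float32))
def fit(s,col,roi,z,yaw0=0,**k):
    m=mask(s,col,roi);h=cv2.convexHull(cv2.findNonZero(m)).astype(np.float32)
    S=4; f=lambda hh:cv2.fillConvexPoly(np.zeros((400*S,640*S),np.uint8),np.round(((hh+.5)*S)).astype(np.int32),1)
    u,v=h[:,0].mean(0);x0=w(s,u,v,z)[:2]
    h2=f(cv2.convexHull(cv2.findNonZero(cv2.resize(m,None,fx=S,fy=S,interpolation=0))/np.float32(S)-np.float32(.5)))
    def c(q):return float(cv2.countNonZero(cv2.bitwise_xor(f(hull(s,q,z,**k)),h2)))
    r=minimize(c,[*x0,yaw0],method='Nelder-Mead',options=dict(initial_simplex=np.array([*x0,yaw0])+np.array([[0,0,0],[.015,0,0],[0,.015,0],[0,0,.15]]),xatol=2e-4))
    return r.x,r.fun/S/S,int((m>0).sum())
E
python3 - <<'E'
from h import *
t=load('top');a=load('scene')
for c,r,z in(('blue',(240,160,280,222),.068),('yellow',(300,155,335,222),.068),('grey',(388,180,425,245),.018)):
    print(c,fit(t,c,r,z))
for c,r,z in(('blue',(250,140,318,185),.068),('yellow',(285,172,355,220),.068),('grey',(338,260,410,325),.018)):
    print(c,fit(a,c,r,z))
print('nut',w(t,443,216,.01),w(a,405,337,.01))
print('small',w(t,362,192,.02),w(t,295,249,.02),'sheave',w(t,360,150,.02),'tin',w(t,288,190,.08))
c=lambda s,u,v,W,H,k:cv2.resize(s['frame'][v:v+H,u:u+W,::-1],None,fx=k,fy=k,interpolation=cv2.INTER_CUBIC)
A=c(t,230,140,230,125,3);B=c(a,325,255,115,100,2)
im=np.zeros((600,690,3),np.uint8);im[:375]=A;im[375:575,:230]=B;im[375:575,240:480]=c(a,250,140,120,100,2)
cv2.imwrite('pics/c0.png',im)
E
```

```text
Traceback (most recent call last):
  File "h.py", line 32, in fit
    h2=f(cv2.convexHull(cv2.findNonZero(cv2.resize(m,None,fx=S,fy=S,interpolation=0))/np.float32(S)-np.float32(.5)))
         ~~~~~~~~~~~~~~^^^^^^^^^^^^^^^^^^^^^^^^^^^^^^^^^^^^^^^^^^^^^^^^^^^^^^^^^^^^^^^^^^^^^^^^^^^^^^^^^^^^^^^^^^^^
cv2.error: OpenCV(4.12.0) /io/opencv/modules/imgproc/src/convhull.cpp:143: error: (-215:Assertion failed) total >= 0 && (depth == CV_32F || depth == CV_32S) in function 'convexHull'
```

```bash
sed -i 's|h2=f(.*|h2=f(cv2.convexHull((cv2.findNonZero(cv2.resize(m,None,fx=S,fy=S,interpolation=0))/S-.5).astype(np.float32)))|' h.py
cat > m.py <<'E'
from h import *
t=load('top');a=load('scene')
for c,r,z in(('blue',(240,160,280,222),.068),('yellow',(300,155,335,222),.068),('grey',(388,180,425,245),.018)):
    print(c,fit(t,c,r,z))
for c,r,z in(('blue',(250,140,318,185),.068),('yellow',(285,172,355,220),.068),('grey',(338,260,410,325),.018)):
    print(c,fit(a,c,r,z))
print('nut',w(t,443,216,.01),w(a,405,337,.01))
print('small',w(t,362,192,.02),w(t,295,249,.02),'sheave',w(t,360,150,.02),'tin',w(t,288,190,.08))
c=lambda s,u,v,W,H,k:cv2.resize(s['frame'][v:v+H,u:u+W,::-1],None,fx=k,fy=k,interpolation=cv2.INTER_CUBIC)
A=c(t,230,140,230,125,3);B=c(a,325,255,115,100,2)
im=np.zeros((600,690,3),np.uint8);im[:375]=A;im[375:575,:230]=B;im[375:575,240:480]=c(a,250,140,120,100,2)
cv2.imwrite('pics/c0.png',im)
E
python3 m.py
```

```text
blue (array([0.56739486, 0.29296976, 0.04366498]), np.float64(91.0625), 760)
yellow (array([ 0.57487903,  0.07902068, -0.00737847]), np.float64(342.3125), 112)Traceback (most recent call last):
  File "m.py", line 4, in <module>
    print(c,fit(t,c,r,z))
            ~~~^^^^^^^^^
  File "h.py", line 29, in fit
    m=mask(s,col,roi);h=cv2.convexHull(cv2.findNonZero(m)).astype(np.float32)
  File "h.py", line 23, in mask
    k=1+np.argmax(st[1:,4]); return cv2.bitwise_and(r,r,mask=(l==k).astype(np.uint8))
        ~~~~~~~~~^^^^^^^^^^
    return _wrapfunc(a, 'argmax', axis=axis, out=out, **kwds)
    return bound(*args, **kwds)
ValueError: attempt to get argmax of an empty sequence
```

```bash
python3 - <<'E'
from h import *
for n,pts in(('top',[(316,172),(316,190),(309,190),(316,207),(324,190),(404,196),(407,211),(399,205),(404,230),(389,215),(252,190)]),('scene',[(320,195),(340,190),(372,292),(350,305),(350,316),(330,320)])):
    s=load(n);h=cv2.cvtColor(s['frame'],cv2.COLOR_RGB2HSV)
    print(n,[h[v,u].tolist() for u,v in pts])
E
sed -i "s/((24,130,80),(34,255,255))/((22,165,50),(36,255,255))/; s/((85,15,60),(130,110,200))/((70,8,40),(140,110,220))/" h.py; python3 m.py
```

```text
top [[26, 125, 216], [26, 122, 218], [26, 132, 193], [26, 122, 219], [24, 91, 216], [84, 8, 151], [90, 7, 147], [70, 7, 115], [90, 6, 169], [17, 50, 162], [111, 140, 184]]
scene [[28, 217, 232], [28, 220, 242], [85, 16, 175], [85, 17, 170], [81, 15, 118], [56, 16, 114]]
blue (array([0.56739486, 0.29296976, 0.04366498]), np.float64(91.0625), 760)Traceback (most recent call last):
  File "m.py", line 4, in <module>
    print(c,fit(t,c,r,z))
            ~~~^^^^^^^^^
  File "h.py", line 29, in fit
    m=mask(s,col,roi);h=cv2.convexHull(cv2.findNonZero(m)).astype(np.float32)
  File "h.py", line 23, in mask
    k=1+np.argmax(st[1:,4]); return cv2.bitwise_and(r,r,mask=(l==k).astype(np.uint8))
        ~~~~~~~~~^^^^^^^^^^
    return _wrapfunc(a, 'argmax', axis=axis, out=out, **kwds)
    return bound(*args, **kwds)
ValueError: attempt to get argmax of an empty sequence
```

```bash

sed -i "s/((22,165,50),(36,255,255))/((22,105 if s['fx']<430 else 165,50),(36,255,255))/; s/((70,8,40),(140,110,220))/((50,3,40),(140,30,220))/" h.py; python3 m.py
```

```text
blue (array([0.56739486, 0.29296976, 0.04366498]), np.float64(91.0625), 760)
yellow (array([0.57115792, 0.08545191, 0.01886592]), np.float64(25.875), 822)
grey (array([ 0.50215265, -0.26031489,  0.12373493]), np.float64(184.25), 607)
blue (array([0.57133447, 0.29431255, 0.00345586]), np.float64(44.5625), 997)
yellow (array([0.57523321, 0.08300435, 0.02807635]), np.float64(57.125), 1143)
grey (array([ 0.50623691, -0.2616314 ,  0.17439502]), np.float64(54.9375), 1685)
nut [ 0.49354778 -0.39862316  0.01      ] [ 0.48743702 -0.39853622  0.01      ]
small [ 0.57755358 -0.0893896   0.02      ] [0.35776026 0.1588913  0.02      ] sheave [ 0.74004845 -0.08044261  0.02      ] tin [0.57098609 0.18694913 0.08      ]
```

View pics/c0.png

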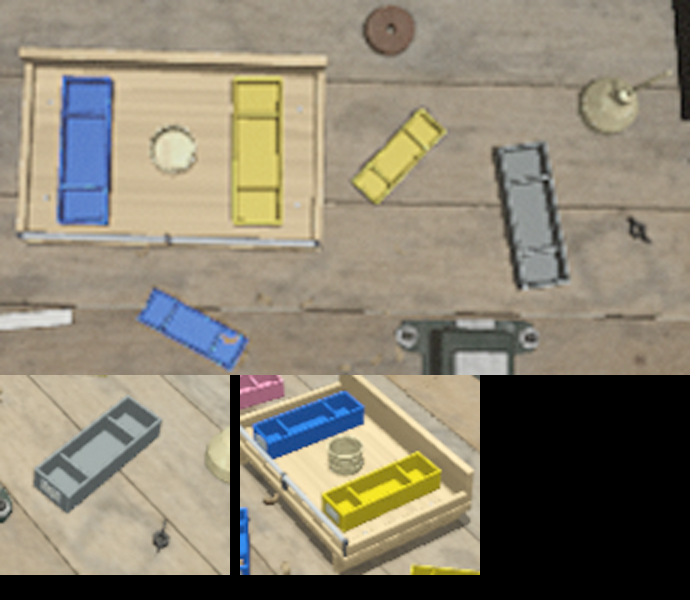

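```bash
sed -i "s/((100,100,40),(130,255,255))/((98,70,25),(130,255,255))/" h.py
cat >> h.py <<'E'
from scipy.spatial.transform import Rotation as Ro
def rows(*wp):
    "world targets (x,y,z,yaw) -> delta rows (mm, rotvec) from the present pose; tool down"
    s=manip.sense();R0=Ro.from_euler('xyz',s['tcp_rot']);p0=np.array(s['tool_pos'])
    for x,y,z,a in wp:
        Rt=Ro.from_euler('xyz',[np.pi,0,a])
        print('row',(R0.inv().apply(np.array([x,y,z])-p0)*1000).round(1).tolist(),(R0.inv()*Rt).as_rotvec().round(3).tolist())
E
python3 m.py | grep -v -e small -e nut; python3 - <<'E'
from h import *
rows((.569,.293,.23,np.pi),(.569,.293,.15,np.pi))
E
```

```text
blue (array([0.56775305, 0.29478954, 0.01499385]), np.float64(58.0625), 808)
yellow (array([0.57115792, 0.08545191, 0.01886592]), np.float64(25.875), 822)
grey (array([ 0.50215265, -0.26031489,  0.12373493]), np.float64(184.25), 607)
blue (array([0.57228841, 0.29506082, 0.0044741 ]), np.float64(45.0), 1007)
yellow (array([0.57523321, 0.08300435, 0.02807635]), np.float64(57.125), 1143)
grey (array([ 0.50623691, -0.2616314 ,  0.17439502]), np.float64(54.9375), 1685)
row [-437.8, -207.7, 0.8] [-0.002, -0.0, -0.342]
row [-437.8, -207.6, 80.8] [-0.002, -0.0, -0.342]
```

Possible mix-ups (top picture): 
- Blue: large on the shelf (259,190), small on the bench (295,249). I take the shelf one.
- Yellow: large on the shelf (316,190), small (362,192), pink (201,200). I take the shelf one.
- Grey tray at (405,211), nut at (443,216). The close crop confirms these choices.

Emit:
drive_tool --deltas '[[[-438,-209,20,0,0,-0.34,1],[-438,-209,20,0,0,-0.34,1],[-438,-209,20,0,0,-0.34,1],[-438,-209,20,0,0,-0.34,1],[-438,-209,20,0,0,-0.34,1],[-438,-209,20,0,0,-0.34,1],[-438,-209,20,0,0,-0.34,1],[-438,-209,20,0,0,-0.34,1],[-438,-209,20,0,0,-0.34,1],[-438,-209,60,0,0,-0.34,1]]]' --squeeze 40

```text
time_s: 1.1
tool_pos: [0.5726, 0.2919, 0.179]
tcp_rot: [3.138, 0.009, 3.136]
ft_force: [0.1, 0.5, -0.3]
opening: 0.0851
```

```bash
python3 - <<'E'
from h import *
s=snap('scene');t=snap('top')
print(manip.sense()['tool_pos'],manip.sense()['tcp_rot'],manip.sense()['q'])
rows((.570,.295,.13,np.pi),(.570,.295,.053,np.pi))
c=lambda s,u,v,W,H,k:cv2.resize(s['frame'][v:v+H,u:u+W,::-1],None,fx=k,fy=k,interpolation=cv2.INTER_CUBIC)
cv2.imwrite('pics/c1.png',np.hstack([c(s,210,60,130,130,3),c(t,220,120,130,130,3)]))
E
```

```text
[0.56824393 0.28630395 0.17005225] [-3.13424986 -0.00442256  3.13071274] [-0.628073    0.47733496  0.08348412  1.70998188 -0.04198576  0.96378146
  1.03028653]
row [-1.8, 9.0, 40.0] [-0.007, -0.004, -0.011]
row [-2.2, 9.6, 117.0] [-0.007, -0.004, -0.011]
```

View pics/c1.png

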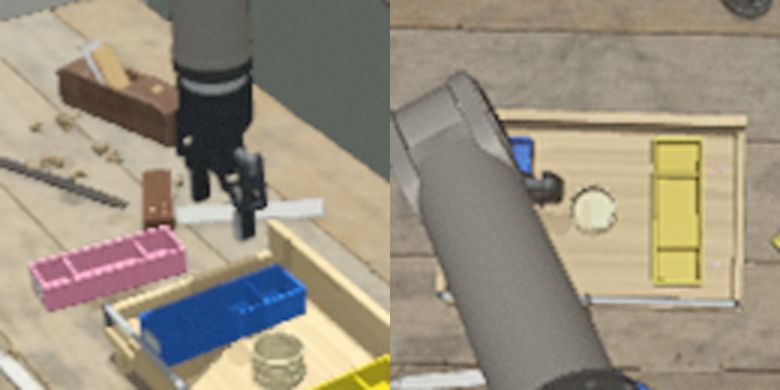

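The close crop shows the gripper above the large blue tray, long sides front to back (top crop, blue end at about (520,150)). The tin is at (595,210) and clear of it. I'll descend partway and let the arm settle.

Emit:
drive_tool --deltas '[[[-1,-2,41,0,0,0,1],[-1,-2,41,0,0,0,1],[-1,-2,41,0,0,0,1],[-1,-2,41,0,0,0,1]]]'

```text
time_s: 1.6
tool_pos: [0.5681, 0.2935, 0.1355]
tcp_rot: [3.14, 0.002, 3.141]
ft_force: [-0.2, 0.8, 0.1]
opening: 0.0855
```

```bash
python3 - <<'E'
from h import *
print(manip.sense()['tool_pos'],manip.sense()['tcp_rot'])
rows((.570,.295,.08,np.pi),(.570,.295,.053,np.pi))
E
```

```text
[0.56812371 0.29354555 0.13554307] [3.14026854e+00 1.61158690e-03 3.14069126e+00]
row [-1.8, 1.4, 55.5] [0.001, 0.002, -0.001]
row [-1.7, 1.3, 82.5] [0.001, 0.002, -0.001]
```

Emit:
drive_tool --deltas '[[[0,1,40,0,0,0,1],[0,1,70,0,0,0,1],[0,1,77,0,0,0,1],[0,1,77,0,0,0,1],[0,1,77,0,0,0,0.5],[0,1,77,0,0,0,0.5],[0,1,77,0,0,0,0.5],[0,1,77,0,0,0,0.5],[0,1,77,0,0,0,0.5],[0,1,77,0,0,0,0.5]]]'

```text
time_s: 2.6
tool_pos: [0.5692, 0.2945, 0.0594]
tcp_rot: [3.139, 0.003, 3.14]
ft_force: [0.1, 0.1, 5.5]
opening: 0.0592
```

Emit:
drive_tool --deltas '[[[0,0,-15,0,0,0,0.4],[0,0,-30,0,0,0,0.4],[0,0,-50,0,0,0,0.4],[0,0,-75,0,0,0,0.4],[0,0,-100,0,0,0,0.4],[0,0,-120,0,0,0,0.4],[0,0,-130,0,0,0,0.4],[0,0,-130,0,0,0,0.4],[0,0,-130,0,0,0,0.4]]]'

```text
time_s: 3.5
tool_pos: [0.5673, 0.2932, 0.1866]
tcp_rot: [-3.141, -0.0, 3.14]
ft_force: [0.2, -0.5, -2.0]
opening: 0.0595
```

```bash
python3 - <<'E'
from h import *
s=snap('scene');t=snap('top')
print(manip.sense()['tool_pos'],manip.sense()['tcp_rot'],manip.sense()['ft_force'])
c=lambda s,u,v,W,H,k:cv2.resize(s['frame'][v:v+H,u:u+W,::-1],None,fx=k,fy=k,interpolation=cv2.INTER_CUBIC)
cv2.imwrite('pics/c2.png',np.hstack([c(s,220,60,130,130,3),c(t,370,160,100,100,3.9)]))
for n in('scene','top'):print(fit(load(n),'grey',(338,260,410,325) if n=='scene' else (388,180,425,245),.018,.17))
a=.175;g=np.array([.504,-.261])
# grey->blue target
x,y=g+.045*np.array([np.cos(a),np.sin(a)])
rows((.5,.1,.19,np.pi),(x,y,.19,np.pi+a))
E
```

```text
[0.56691531 0.29299668 0.1856038 ] [-3.14039151e+00 -1.93950849e-03  3.13981264e+00] [-1.10999332  0.01398368 -1.38799728]
(array([ 0.50581595, -0.26202412,  0.16319194]), np.float64(46.375), 1694)
(array([ 0.50347461, -0.26056389,  0.13231973]), np.float64(174.0), 604)
row [66.6, -193.1, -4.0] [-0.001, -0.002, -0.002]
row [17.6, -546.2, -3.7] [-0.001, -0.002, -0.177]
```

View pics/c2.png

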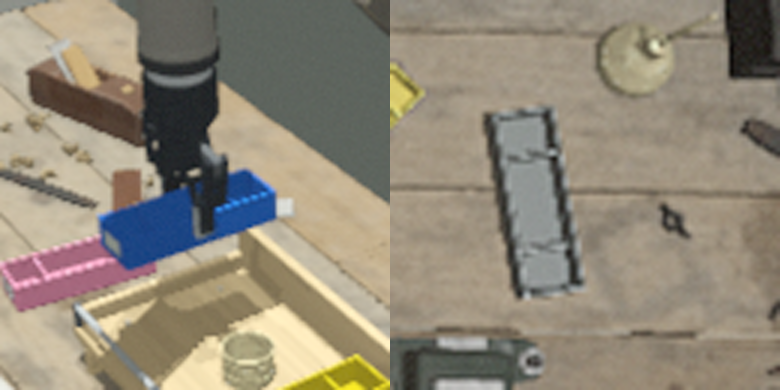

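Emit:
drive_tool --deltas '[[[2,-20,0,0,0,0,0.4],[4,-55,0,0,0,-0.02,0.4],[6,-100,0,0,0,-0.04,0.4],[7,-145,0,0,0,-0.05,0.4],[9,-190,0,0,0,-0.06,0.4],[11,-235,0,0,0,-0.08,0.4],[12,-280,0,0,0,-0.1,0.4],[14,-325,0,0,0,-0.11,0.4],[16,-370,0,0,0,-0.12,0.4],[18,-415,0,0,0,-0.14,0.4]]]'

```text
time_s: 4.6
tool_pos: [0.5474, -0.1244, 0.1862]
tcp_rot: [3.142, -0.001, -3.004]
ft_force: [1.2, -0.3, -0.4]
opening: 0.0594
```

```bash
python3 - <<'E'
from h import *
t=load('top')
print(w(t,407.2-.5,211.8-.5,.036))
print(manip.sense()['tool_pos'],manip.sense()['tcp_rot'])
rows((.548,-.2534,.19,np.pi+.17))
E
```

```text
[ 0.50623187 -0.25484812  0.036     ]
[ 0.54735632 -0.12435025  0.18624725] [ 3.14158987e+00 -1.39242348e-03 -3.00380580e+00]
row [17.1, -127.9, -3.7] [0.0, -0.001, -0.032]
```

Emit:
drive_tool --deltas '[[[6,-40,0,0,0,-0.01,0.4],[13,-80,0,0,0,-0.02,0.4],[18,-110,0,0,0,-0.03,0.4],[21,-125,0,0,0,-0.03,0.4],[21,-130,20,0,0,-0.03,0.4],[21,-130,50,0,0,-0.03,0.4],[21,-130,65,0,0,-0.03,0.4],[21,-130,65,0,0,-0.03,0.4],[21,-130,65,0,0,-0.03,0.4]]]'

```text
time_s: 5.5
tool_pos: [0.5462, -0.2527, 0.1221]
tcp_rot: [3.141, -0.0, -2.973]
ft_force: [-0.6, 0.7, -1.0]
opening: 0.0593
```

```bash
python3 - <<'E'
from h import *
s=snap('scene');t=snap('top');m=manip.sense();print(m['tool_pos'],m['tcp_rot'],m['ft_force'])
c=lambda s,u,v,W,H,k:cv2.resize(s['frame'][v:v+H,u:u+W,::-1],None,fx=k,fy=k,interpolation=cv2.INTER_CUBIC)
cv2.imwrite('pics/c3.png',np.hstack([c(s,310,210,130,130,3),c(t,350,150,130,130,3)]))
rows((.548,-.2515,.095,np.pi+.17))
E
```

```text
[ 0.54694194 -0.25321622  0.12314527] [-3.14072880e+00  1.82174062e-03 -2.97298826e+00] [ 1.12698566  0.74011913 -0.60095533]
row [-1.3, 1.5, 28.1] [-0.001, 0.002, -0.001]
```

View pics/c3.png

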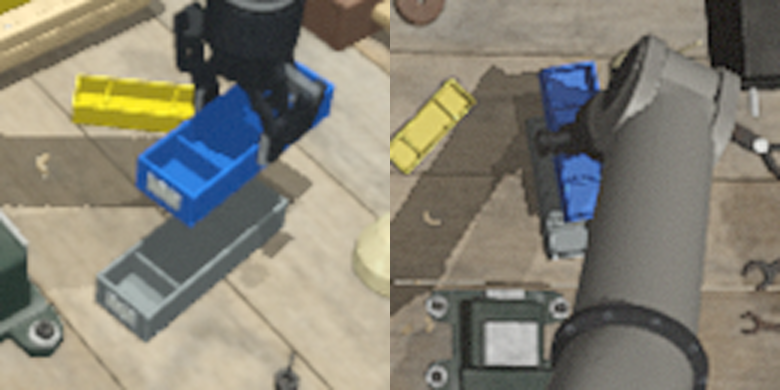

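The picture shows blue held level over grey, with grey's front compartment open (scene crop (140,290)). I'll check the relative offset by fitting both trays in the scene view.

```bash
python3 - <<'E'
from h import *
s=load('scene')
q,e,n=fit(s,'blue',(340,220,440,300),.1317,.17);print(q,e,n)
t=load('top');q2,e2,n2=fit(t,'blue',(380,160,425,230),.1317,.17);print(q2,e2,n2)
for x in(.005,):
  for g in((.505,-.261,.17),(.506,-.256,.17),(.5058,-.262,.165)): print(g,'rel',Ro.from_euler('z',-g[2]).apply([*(q[:2]-g[:2]),0]))
# grey front bottom-right/top corners: predicted vs seen in crop
for g in((.505,-.261,.17),(.505,-.257,.17)):
  print([((p(s,X)-[310,210])*3).round().tolist() for X in np.array(corners(g,.018))[[1,3]]],[((p(t,X)-[350,150])*3+[390,0]).round().tolist() for X in np.array(corners(g,.018))[[1,3]]])
E
```

```text
[ 0.54170273 -0.25195587  0.27243768] 573.375 1193
[ 0.63065896 -0.24632332 -0.14208767] 670.0 321
(0.505, -0.261, 0.17) rel [0.03770376 0.0027043  0.        ]
(0.506, -0.256, 0.17) rel [ 0.03587227 -0.00205444  0.        ]
(0.5058, -0.262, 0.165) rel [0.03706489 0.00401061 0.        ]
[[149.0, 319.0], [96.0, 276.0]] [[602.0, 253.0], [554.0, 260.0]]
[[146.0, 316.0], [93.0, 273.0]] [[598.0, 253.0], [551.0, 260.0]]
```

Emit:
drive_tool --deltas '[[[-1,2,25,0,0,0,0.4],[-1,2,50,0,0,0,0.4],[-1,2,64,0,0,0,0.4],[-1,2,70,0,0,0,0.4],[-1,2,73,0,0,0,0.4],[-1,2,75,0,0,0,0.4],[-1,2,77,0,0,0,0.4],[-1,2,77,0,0,0,0.4]]]'

```text
time_s: 6.4
tool_pos: [0.5473, -0.2514, 0.0455]
tcp_rot: [-3.141, 0.001, -2.974]
ft_force: [0.1, 0.5, -0.8]
opening: 0.0591
```

Emit:
drive_tool --deltas '[[[0,0,1,0,0,0,0.4],[0,0,1,0,0,0,1],[0,0,1,0,0,0,1],[0,0,1,0,0,0,1],[0,0,-15,0,0,0,1],[0,0,-40,0,0,0,1],[0,0,-80,0,0,0,1],[40,-10,-120,0,0,0,1],[80,-20,-160,0,0,0,1],[120,-30,-160,0,0,0,1]]]'

```text
time_s: 7.4
tool_pos: [0.4382, -0.3005, 0.2092]
tcp_rot: [-3.137, 0.007, -2.971]
ft_force: [0.1, -0.7, 0.3]
opening: 0.0856
```

```bash
python3 - <<'E'
from h import *
s=snap('scene');t=snap('top');m=manip.sense();print(m['tool_pos'],m['tcp_rot'],m['ft_force'])
c=lambda s,u,v,W,H,k:cv2.resize(s['frame'][v:v+H,u:u+W,::-1],None,fx=k,fy=k,interpolation=cv2.INTER_CUBIC)
cv2.imwrite('pics/c4.png',np.hstack([c(s,325,240,100,100,3.9),c(t,380,150,100,100,3.9)]))
print(fit(s,'blue',(340,220,440,320),.054,.17),fit(t,'blue',(380,160,435,240),.054,.17))
E
```

```text
[ 0.43072008 -0.3040876   0.20752051] [-3.13864313e+00  1.18737259e-03 -2.98242714e+00] [ 1.02410182 -0.90093017  0.22237877]
(array([ 0.5458238 , -0.25549929,  0.1744165 ]), np.float64(80.125), 1480) (array([ 0.54562352, -0.25505585,  0.15567329]), np.float64(24.9375), 892)
```

View pics/c4.png

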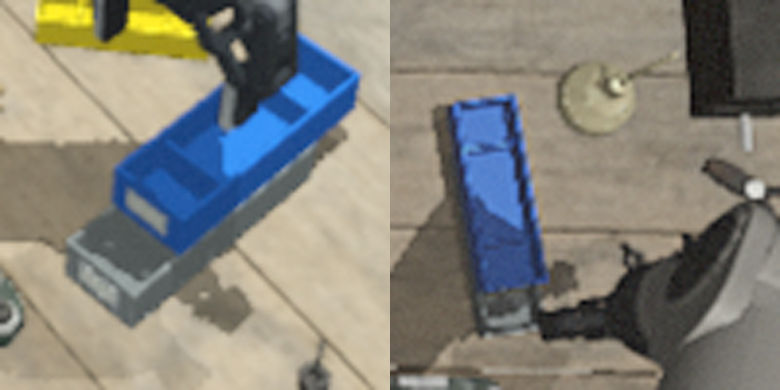

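```bash
python3 - <<'E'
from h import *
s=load('scene');t=load('top')
P=lambda s,u,v,o,z:w(s,u/3.9-.4+o[0],v/3.9-.4+o[1],z)
print('scene grey front tl,tr,br',[P(s,u,v,(325,240),z)[:2].round(4) for u,v,z in((67,240,.036),(133,283,.036),(133,327,0))])
print('scene blue front tl,tr,br',[P(s,u,v,(325,240),z)[:2].round(4) for u,v,z in((114,172,.072),(180,220,.072),(180,255,.036))])
print('top grey',[P(t,u-390,v,(380,150),.036)[:2].round(4) for u,v in((475,333),)],'blue',[P(t,u-390,v,(380,150),.072)[:2].round(4) for u,v in((473,291),(547,284))])
for q,z in(((.5457,-.2553,.168),.054),((.5013,-.2628,.168),.018)):
  C=np.array(corners(q,z)); print(C[[3,1,0]].round(4).tolist())
m0=mask(s,'grey',(338,260,440,330))
# rows of grey silhouette : grey fit with x,y,yaw on front part, using one-sided hull of visible grey
cv2.imwrite('pics/g.png',m0)
print('nut',w(s,403,336,.01),cv2.minAreaRect(cv2.findNonZero(mask(load('scene'),'dark',(395,325,415,345)))))
E
```

```text
scene grey front tl,tr,br [array([ 0.4122, -0.2443]), array([ 0.4268, -0.2943]), array([ 0.4241, -0.3009])]
scene blue front tl,tr,br [array([ 0.4511, -0.2398]), array([ 0.462 , -0.2932]), array([ 0.4646, -0.2939])]
top grey [array([ 0.4177, -0.2348])] blue [array([ 0.4556, -0.2251]), array([ 0.4636, -0.2939])]
[[0.452, -0.2408, 0.072], [0.462, -0.2999, 0.072], [0.462, -0.2999, 0.036]]
[[0.4076, -0.2483, 0.036], [0.4176, -0.3074, 0.036], [0.4176, -0.3074, 0.0]]Traceback (most recent call last):
  File "<stdin>", line 12, in <module>
  File "h.py", line 23, in mask
    k=1+np.argmax(st[1:,4]); return cv2.bitwise_and(r,r,mask=(l==k).astype(np.uint8))
        ~~~~~~~~~^^^^^^^^^^
    return _wrapfunc(a, 'argmax', axis=axis, out=out, **kwds)
    return bound(*args, **kwds)
ValueError: attempt to get argmax of an empty sequence
```

```bash
python3 - <<'E'
from h import *
S=load('scene');T=load('top')
ims=[]
for n,s,(u0,v0,u1,v1) in(('s0',S,(394,324,418,350)),('t0',T,(432,205,454,227))):
    im=cv2.imread(f'pics/{n}.png');c=im[v0:v1,u0:u1];g=cv2.cvtColor(c,6).astype(int);m=(g<np.median(g)*.62).astype(np.uint8)
    n_,l,st,ce=cv2.connectedComponentsWithStats(m);k=1+np.argmax(st[1:,4]);m=(l==k).astype(np.uint8)
    pt=np.argwhere(m)[:,::-1]+[u0,v0];W=np.array([w(s,u,v,.012)[:2] for u,v in pt]);c0=W.mean(0);ev,V=np.linalg.eigh(np.cov(W.T))
    print(n,len(pt),c0,np.sqrt(ev),'major dir',np.arctan2(V[1,1],V[0,1]))
    a=cv2.resize(c,(380,380),interpolation=cv2.INTER_CUBIC);ims.append(a)
cv2.imwrite('pics/n.png',np.hstack(ims))
E
```

```text
s0 53 [ 0.48626809 -0.39976762] [0.00426389 0.0067165 ] major dir -2.4224662107816526
t0 28 [ 0.49277862 -0.39443531] [0.00470127 0.00997318] major dir -2.4715504367794185
```

View pics/n.png

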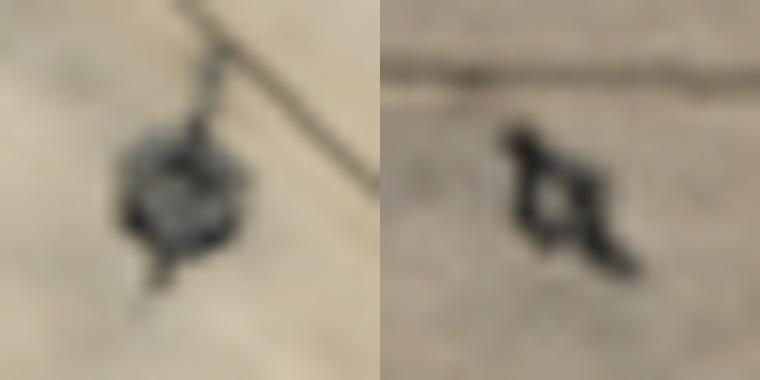

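```bash
python3 - <<'E'
from h import *
m=manip.sense();print(m['tool_pos'],m['tcp_rot'],m['q'].round(2))
rows((.4915,-.395,.1,np.pi+.72))
S=load('scene');T=load('top');print(w(T,442.6,216.1,.015),w(S,405,337.2,.008))
E
```

```text
[ 0.43072008 -0.3040876   0.20752051] [-3.13864313e+00  1.18737259e-03 -2.98242714e+00] [ 0.28  0.26  0.26  1.95 -0.08  0.94  2.3 ]
row [-45.5, -99.1, 107.9] [-0.003, 0.0, -0.561]
[ 0.49274257 -0.39546118  0.015     ] [ 0.48815881 -0.39807253  0.008     ]
```

Emit:
drive_tool --deltas '[[[-20,-30,0,0,0,0.15,1],[-40,-60,0,0,0,0.3,1],[-45,-95,0,0,0,0.45,0.7],[-45,-98,20,0,0,0.6,0.7],[-45,-98,40,0,0,0.75,0.7],[-45,-98,50,0,0,0.9,0.7],[-45,-98,60,0,0,1.05,0.7],[-45,-98,60,0,0,1.2,0.7],[-45,-98,60,0,0,1.35,0.7],[-45,-98,60,0,0,1.5,0.7]]]'

```text
time_s: 8.5
tool_pos: [0.4972, -0.3883, 0.1448]
tcp_rot: [3.141, -0.0, 1.804]
ft_force: [0.8, -0.2, 0.3]
opening: 0.0594
```

Emit:
drive_tool --deltas '[[[0,0,0,0,0,0.15,0.7],[0,0,0,0,0,0.3,0.7],[0,0,0,0,0,0.45,0.7],[0,0,0,0,0,0.6,0.7],[0,0,0,0,0,0.75,0.7],[0,0,0,0,0,0.9,0.7],[0,0,0,0,0,1.05,0.7],[0,0,0,0,0,1.08,0.7],[0,0,0,0,0,1.08,0.7]]]'

```text
time_s: 9.4
tool_pos: [0.4972, -0.3883, 0.1445]
tcp_rot: [-3.141, -0.0, 0.733]
ft_force: [-0.7, -0.2, 0.3]
opening: 0.0598
```

```bash
python3 - <<'E'
from h import *
m=manip.sense();print(m['tool_pos'],m['tcp_rot'],m['q'].round(2))
rows((.4915,-.3955,.06,.72),(.4915,-.3955,.003,.72))
s=snap('scene');c=lambda s,u,v,W,H,k:cv2.resize(s['frame'][v:v+H,u:u+W,::-1],None,fx=k,fy=k,interpolation=cv2.INTER_CUBIC)
cv2.imwrite('pics/c5.png',c(s,360,240,90,110,5))
E
```

```text
[ 0.49718967 -0.38826801  0.14446941] [-3.14148857e+00 -4.11070299e-05  7.32949229e-01] [-0.03  0.65  0.86  1.79 -0.58  0.98  0.23]
row [-9.1, 1.6, 84.5] [-0.0, -0.0, 0.013]
row [-9.1, 1.6, 141.5] [-0.0, -0.0, 0.013]
```

View pics/c5.png

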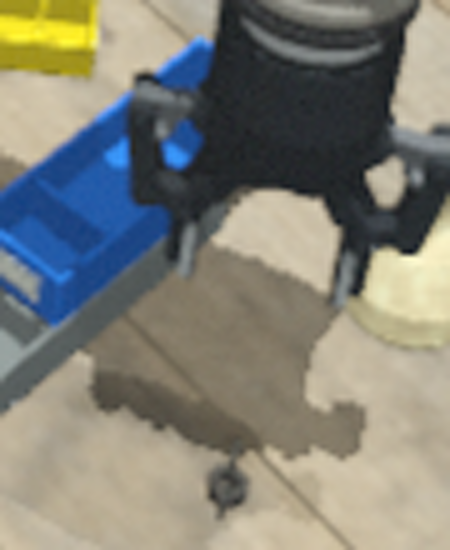

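```bash
python3 - <<'E'
from h import *
s=load('scene')
for z in(.1445,.1505):print(p(s,(.4972,-.3883,z)))
d=np.array([np.sin(.733),-np.cos(.733),0])*.03
print([((p(s,np.array([.4972,-.3883,.1495])+k*d)-[360,240])*5).round() for k in(-1,1)])
print('nut by tcp',p(s,(.4915,-.3955,.008)))
E
```

```text
[412.18578684 296.51688249]
[412.52481761 294.79790493]
[array([195., 262.]), array([331., 289.])]
nut by tcp [405.32655876 335.75423888]
```

Emit:
drive_tool --deltas '[[[-6,1,30,0,0,0.01,0.7],[-11,2,70,0,0,0.01,0.7],[-11,2,110,0,0,0.01,0.7],[-11,2,130,0,0,0.01,0.7],[-11,2,138,0,0,0.01,0.7],[-11,2,141,0,0,0.01,0.7],[-11,2,141,0,0,0.01,0.7]]]'

```text
time_s: 10.15
tool_pos: [0.4904, -0.398, 0.0042]
tcp_rot: [3.14, -0.0, 0.72]
ft_force: [0.3, -0.3, 0.0]
opening: 0.06
```

Emit:
drive_tool --deltas '[[[0,0,0,0,0,0,0.4],[0,0,0,0,0,0,0.3],[0,0,0,0,0,0,0.2],[0,0,0,0,0,0,0.05],[0,0,0,0,0,0,0],[0,0,0,0,0,0,0],[0,0,0,0,0,0,0]]]' --squeeze 40

```text
time_s: 10.85
tool_pos: [0.4904, -0.3977, 0.0043]
tcp_rot: [3.141, -0.001, 0.72]
ft_force: [-0.8, 0.9, 6.3]
opening: 0.0165
```

Emit:
drive_tool --deltas '[[[0,0,0,0,0,0,0],[0,0,0,0,0,0,0],[0,0,-10,0,0,0,0],[0,0,-30,0,0,0,0],[0,0,-60,0,0,0,0],[0,0,-90,0,0,0,0],[0,0,-120,0,0,0,0],[0,0,-120,0,0,0,0]]]'

```text
time_s: 11.65
tool_pos: [0.4915, -0.3997, 0.1281]
tcp_rot: [3.135, -0.002, 0.719]
ft_force: [-0.4, -0.7, -0.3]
opening: 0.0167
```

```bash
python3 - <<'E'
from h import *
m=manip.sense();print(m['tool_pos'],m['tcp_rot'],m['ft_force'],m['opening'],m['q'].round(2))
s=snap('scene');c=lambda s,u,v,W,H,k:cv2.resize(s['frame'][v:v+H,u:u+W,::-1],None,fx=k,fy=k,interpolation=cv2.INTER_CUBIC)
cv2.imwrite('pics/c6.png',c(s,370,260,75,85,7))
E
```

```text
[ 0.4914931  -0.39969955  0.12805929] [ 3.13453134e+00 -1.60474657e-03  7.19271653e-01] [-0.37390276 -0.70747693 -0.31635899] 0.016653101197434343 [ 0.    0.67  0.85  1.8  -0.61  0.95  0.26]
```

View pics/c6.png

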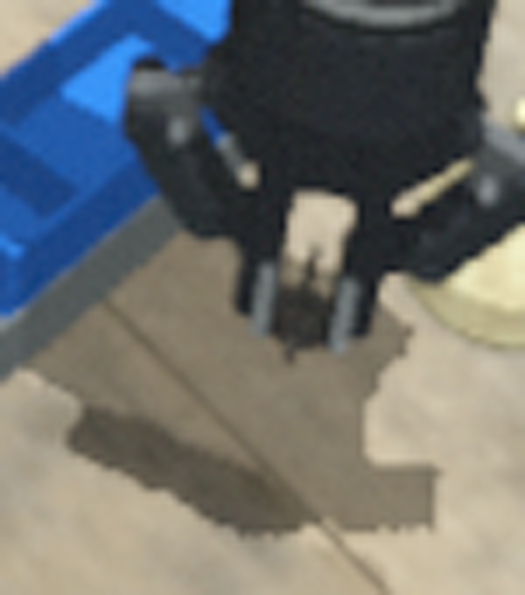

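The picture shows the nut's hub held between the fingers at crop (300,310), with the wings sticking out fore and aft. Next I carry it over to the rear compartment.

Emit:
drive_tool --deltas '[[[20,-22,-10,0,0,-0.1,0],[45,-50,-20,0,0,-0.2,0],[75,-80,-20,0,0,-0.35,0],[103,-110,-20,0,0,-0.5,0],[130,-90,-20,0,0,-0.65,0],[160,-65,-20,0,0,-0.8,0],[185,-45,-20,0,0,-0.92,0],[194,-37,-20,0,0,-1.02,0],[194,-37,-10,0,0,-1.02,0],[194,-37,0,0,0,-1.02,0]]]'

```text
time_s: 12.7
tool_pos: [0.6101, -0.2418, 0.1217]
tcp_rot: [-3.14, -0.001, 1.737]
ft_force: [0.8, 1.0, -0.9]
opening: 0.0166
```

Emit:
drive_tool --deltas '[[[0,0,10,0,0,0,0],[0,0,20,0,0,0,0],[0,0,20,0,0,0,0]]]'

```text
time_s: 13.0
tool_pos: [0.6096, -0.2412, 0.1012]
tcp_rot: [-3.138, -0.002, 1.739]
ft_force: [-0.3, 0.3, -0.7]
opening: 0.0166
```

```bash
python3 - <<'E'
from h import *
m=manip.sense();print(m['tool_pos'],m['tcp_rot'],m['ft_force'],m['opening'],m['q'].round(2))
rows((.6124,-.2417,.077,1.739))
s=snap('scene');t=snap('top');c=lambda s,u,v,W,H,k:cv2.resize(s['frame'][v:v+H,u:u+W,::-1],None,fx=k,fy=k,interpolation=cv2.INTER_CUBIC)
cv2.imwrite('pics/c7.png',np.hstack([c(s,340,225,90,90,4.4),c(t,370,140,90,90,4.4)]))
E
```

```text
[ 0.60961713 -0.24123815  0.10120071] [-3.13829333e+00 -1.62083904e-03  1.73863940e+00] [-0.29114661  0.25687839 -0.73464438] 0.016618544549351633 [-0.12  0.65  0.57  1.74 -0.44  0.89  0.82]
row [-1.0, 2.7, 24.2] [-0.003, -0.002, -0.0]
```

View pics/c7.png

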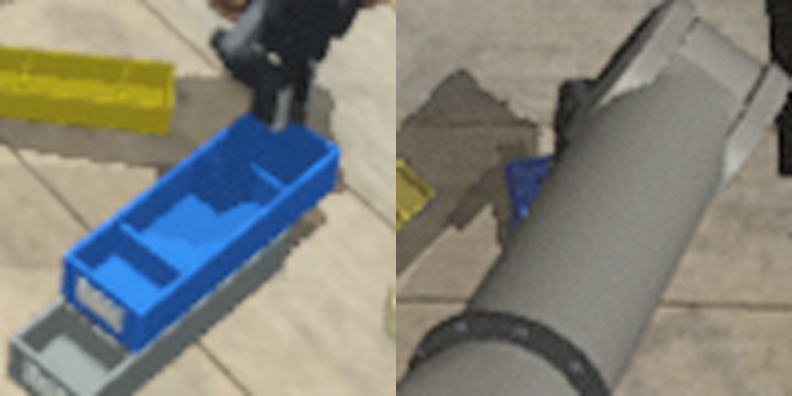

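```bash
python3 - <<'E'
from h import *
s=load('scene');f=lambda X:((p(s,X)-[340,225])*4.4).round().tolist()
print('tcp',f((.6096,-.2412,.101)))
for q in((.5457,-.2553,.168),(.5475,-.2515,.168)):
  print(q,[f(X) for X in np.array(corners(q,.054))[[1,3,5,7]]])
q,e,n=fit(s,'blue',(340,225,430,320),.054,.17);print(q,e)
E
```

```text
tcp [280.0, 110.0]
(0.5457, -0.2553, 0.168) [[143.0, 321.0], [63.0, 259.0], [345.0, 153.0], [266.0, 100.0]]
(0.5475, -0.2515, 0.168) [[141.0, 314.0], [62.0, 253.0], [343.0, 148.0], [264.0, 95.0]]
[ 0.54532501 -0.25500199  0.17839189] 90.0625
```

Emit:
drive_tool --deltas '[[[-1,1,10,0,0,0,0],[-2,2,18,0,0,0,0],[-2,2,22,0,0,0,0],[-2,2,24,0,0,0,0],[-2,2,24,0,0,0,0]]]'

```text
time_s: 13.6
tool_pos: [0.6136, -0.2433, 0.0789]
tcp_rot: [-3.141, -0.0, 1.74]
ft_force: [-0.1, 1.3, -0.0]
opening: 0.0164
```

Emit:
drive_tool --deltas '[[[1,-2,2,0,0,0,0],[1,-2,2,0,0,0,0],[1,-2,2,0,0,0,0],[1,-2,2,0,0,0,0.5],[1,-2,2,0,0,0,0.6],[1,-2,2,0,0,0,0.6],[1,-2,2,0,0,0,0.6],[1,-2,-20,0,0,0,0.6],[1,-2,-60,0,0,0,0.6],[1,-2,-110,0,0,0,0.6]]]'

```text
time_s: 14.6
tool_pos: [0.6103, -0.242, 0.1887]
tcp_rot: [-3.138, -0.002, 1.74]
ft_force: [0.5, 0.2, -0.7]
opening: 0.0512
```

```bash
python3 - <<'E'
from h import *
m=manip.sense();print(m['tool_pos'],m['tcp_rot'],m['ft_force'],m['opening'],m['q'].round(2))
rows((.5,.0,.21,np.pi),(.573,.085,.2,np.pi+.02))
E
```

```text
[ 0.6103291  -0.24203562  0.18870803] [-3.13771213e+00 -1.61306511e-03  1.73981180e+00] [ 0.53993232  0.22282873 -0.72407629] 0.05117043596876362 [-0.16  0.56  0.64  1.67 -0.37  1.04  0.77]
row [257.2, -68.1, -20.6] [-0.002, -0.004, -1.402]
row [328.7, 18.2, -10.8] [-0.002, -0.004, -1.422]
```

Emit:
drive_tool --deltas '[[[33,2,-15,0,0,-0.14,1],[70,4,-20,0,0,-0.28,1],[110,6,-20,0,0,-0.42,1],[150,8,-20,0,0,-0.57,1],[190,10,-20,0,0,-0.71,1],[230,12,-20,0,0,-0.86,1],[270,14,-20,0,0,-1,1],[300,16,-20,0,0,-1.14,1],[320,18,-10,0,0,-1.28,1],[328,18,0,0,0,-1.42,1]]]'

```text
time_s: 15.6
tool_pos: [0.5741, 0.087, 0.1894]
tcp_rot: [3.14, 0.001, -3.114]
ft_force: [-0.1, 0.2, 0.2]
opening: 0.085
```

Emit:
drive_tool --deltas '[[[0,0,30,0,0,0,1],[0,0,30,0,0,0,1],[0,0,30,0,0,0,1]]]'

```text
time_s: 15.9
tool_pos: [0.574, 0.083, 0.1594]
tcp_rot: [-3.141, -0.001, -3.125]
ft_force: [0.3, -0.4, 0.6]
opening: 0.0855
```

```bash
python3 - <<'E'
from h import *
m=manip.sense();print(m['tool_pos'],m['tcp_rot'],m['ft_force'],m['opening'],m['q'].round(2))
s=snap('scene');t=snap('top');c=lambda s,u,v,W,H,k:cv2.resize(s['frame'][v:v+H,u:u+W,::-1],None,fx=k,fy=k,interpolation=cv2.INTER_CUBIC)
cv2.imwrite('pics/c8.png',np.vstack([np.hstack([c(s,340,230,90,90,3.3),c(t,370,150,90,90,3.3)]),np.hstack([c(s,260,120,110,110,2.7)]*2)]))
print(fit(s,'blue',(340,225,430,320),.054,.17),fit(t,'blue',(380,160,435,240),.054,.17),fit(s,'yellow',(285,172,355,220),.068))
rows((.573,.0845,.1,np.pi+.02),(.573,.0845,.053,np.pi+.02))
E
```

```text
[0.57397366 0.08303959 0.15937225] [-3.14097784e+00 -1.10157625e-03 -3.12457552e+00] [ 0.25684595 -0.35601609  0.59843845] 0.08553042070444741 [-0.46  0.41  0.27  1.87 -0.14  0.88  1.46]
(array([ 0.54676033, -0.25404814,  0.1749208 ]), np.float64(68.0625), 1693) (array([ 0.54565586, -0.25519123,  0.16422433]), np.float64(33.1875), 882) (array([0.57411901, 0.08322474, 0.02318318]), np.float64(47.5), 1155)
row [2.1, 1.3, 60.6] [0.0, 0.002, -0.003]
row [2.2, 1.3, 107.6] [0.0, 0.002, -0.003]
```

View pics/c8.png

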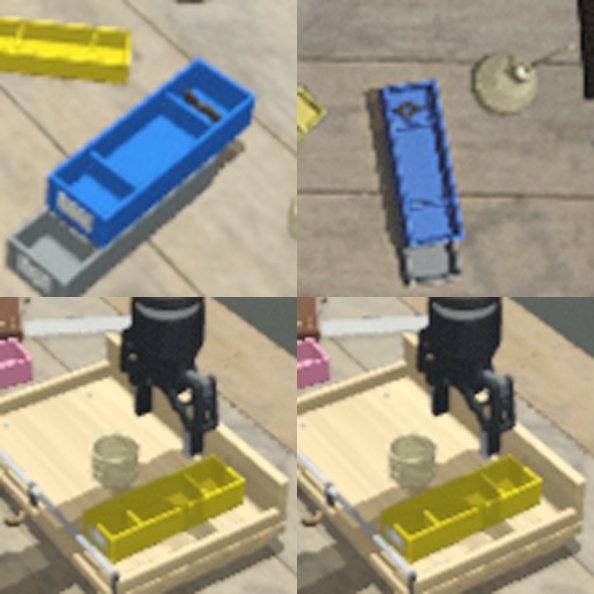

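The picture shows the nut standing in blue's rear compartment (scene crop (200,105)), blue square on grey with the front compartment open, and the open gripper over the yellow tray. I'll descend on yellow and refine the grey estimate.

Emit:
drive_tool --deltas '[[[1,0,40,0,0,0,1],[1,0,75,0,0,0,1],[1,0,95,0,0,0,1],[1,0,101,0,0,0,1],[1,0,101,0,0,0,0.5],[1,0,101,0,0,0,0.5],[1,0,101,0,0,0,0.5],[1,0,101,0,0,0,0.5],[1,0,101,0,0,0,0.4],[1,0,101,0,0,0,0.4]]]' --squeeze 40

```text
time_s: 17.0
tool_pos: [0.5747, 0.0838, 0.0602]
tcp_rot: [3.141, 0.003, -3.124]
ft_force: [-0.7, 0.3, 7.0]
opening: 0.0596
```

```bash
python3 - <<'E'
from h import *
t=load('top');s=load('scene')
P=lambda s,u,v,o,z:w(s,u/3.3-.35+o[0],v/3.3-.35+o[1],z)[:2].round(4)
print('top front mids grey,blue',P(t,432.5-297,279,(370,150),.036),P(t,434-297,243,(370,150),.072))
print('scene tl grey,blue',P(s,7,235,(340,230),.036),P(s,49,181,(340,230),.072))
m=manip.sense();print(m['tool_pos'],m['tcp_rot'],m['ft_force'],m['opening'])
E
```

```text
top front mids grey,blue [ 0.4214 -0.2693] [ 0.4598 -0.2624]
scene tl grey,blue [ 0.4127 -0.2436] [ 0.451  -0.2427]
[0.57468562 0.08383104 0.06017271] [ 3.1407165   0.00327708 -3.12351478] [-0.6895367   0.26919948  6.98866568] 0.05963746571710326
```

Emit:
drive_tool --deltas '[[[0,0,-15,0,0,0,0.4],[0,0,-30,0,0,0,0.4],[0,0,-50,0,0,0,0.4],[0,0,-75,0,0,0,0.4],[0,0,-100,0,0,0,0.4],[0,0,-120,0,0,0,0.4],[0,0,-130,0,0,0,0.4],[0,0,-130,0,0,0,0.4],[0,0,-130,0,0,0,0.4]]]'

```text
time_s: 17.9
tool_pos: [0.5727, 0.0835, 0.188]
tcp_rot: [-3.142, -0.001, -3.123]
ft_force: [0.2, 0.3, -1.4]
opening: 0.0593
```

```bash
python3 - <<'E'
from h import *
s=snap('scene');m=manip.sense();print(m['tool_pos'],m['tcp_rot'],m['ft_force'],m['opening'])
print(fit(s,'yellow',(270,110,370,240),m['tool_pos'][2]+.008))
rows((.509,-.259,.19,np.pi+.17))
E
```

```text
[0.5724131  0.08351169 0.18742193] [-3.14123821e+00 -1.65001966e-03 -3.12326295e+00] [-0.25674719  0.54979725 -1.65983741] 0.05947110401792063
(array([0.55784194, 0.10457352, 0.74093022]), np.float64(579.375), 681)
row [69.7, -341.3, -2.3] [-0.0, -0.002, -0.152]
```

Emit:
drive_tool --deltas '[[[4,-20,0,0,0,0,0.4],[12,-55,0,0,0,-0.02,0.4],[20,-100,0,0,0,-0.04,0.4],[29,-145,0,0,0,-0.06,0.4],[38,-190,0,0,0,-0.08,0.4],[48,-235,0,0,0,-0.1,0.4],[57,-280,0,0,0,-0.12,0.4],[64,-315,0,0,0,-0.14,0.4],[68,-335,0,0,0,-0.152,0.4],[70,-341,0,0,0,-0.152,0.4]]]'

```text
time_s: 18.95
tool_pos: [0.5076, -0.2615, 0.1872]
tcp_rot: [-3.141, -0.002, -2.976]
ft_force: [-1.4, -0.7, -1.0]
opening: 0.0596
```

Emit:
drive_tool --deltas '[[[0,0,30,0,0,0,0.4],[0,0,50,0,0,0,0.4],[0,0,60,0,0,0,0.4],[0,0,60,0,0,0,0.4],[0,0,60,0,0,0,0.4],[0,0,60,0,0,0,0.4]]]'

```text
time_s: 19.55
tool_pos: [0.5102, -0.2587, 0.1293]
tcp_rot: [-3.141, 0.002, -2.971]
ft_force: [-0.4, -0.6, -0.9]
opening: 0.0591
```

```bash
python3 - <<'E'
from h import *
s=snap('scene');t=snap('top');m=manip.sense();z=m['tool_pos'][2]+.008;print(m['tool_pos'],m['tcp_rot'],m['ft_force'],m['opening'])
print(fit(s,'yellow',(325,215,420,330),z,.17),fit(t,'yellow',(388,160,440,260),z,.17),fit(s,'blue',(340,225,430,330),.054,.17))
rows((.509,-.259,.0822,np.pi+.17))
E
```

```text
[ 0.51006992 -0.25875704  0.12924205] [-3.14085468e+00  1.57985589e-03 -2.97132321e+00] [-0.56809343  0.50069557 -1.24925537] 0.05943555522963581
(array([ 0.49009884, -0.23324659,  0.63419661]), np.float64(1265.9375), 1579) (array([ 0.59771607, -0.24984178,  0.0359035 ]), np.float64(685.625), 328) (array([ 0.54621788, -0.2578292 ,  0.20761483]), np.float64(503.4375), 930)
row [1.2, -0.0, 47.0] [-0.001, 0.002, 0.0]
```

Emit:
drive_tool --deltas '[[[1,0,20,0,0,0,0.4],[1,0,35,0,0,0,0.4],[1,0,41,0,0,0,0.4],[1,0,44,0,0,0,0.4],[1,0,46,0,0,0,0.4],[1,0,47,0,0,0,0.4],[1,0,47,0,0,0,0.4],[1,0,47,0,0,0,0.4]]]'

```text
time_s: 20.45
tool_pos: [0.5086, -0.259, 0.0821]
tcp_rot: [-3.141, 0.001, -2.972]
ft_force: [-2.1, 1.2, 5.7]
opening: 0.0594
```

Emit:
drive_tool --deltas '[[[0,0,0,0,0,0,1],[0,0,0,0,0,0,1],[0,0,0,0,0,0,1],[0,0,0,0,0,0,1],[0,0,-15,0,0,0,1],[0,0,-40,0,0,0,1],[0,0,-80,0,0,0,1],[0,0,-120,0,0,0,1],[0,40,-130,0,0,0,1],[0,80,-130,0,0,0,1]]]'

```text
time_s: 21.45
tool_pos: [0.4962, -0.1808, 0.2149]
tcp_rot: [-3.139, 0.006, -2.975]
ft_force: [0.5, 1.5, -0.0]
opening: 0.0856
```

Emit:
drive_tool --deltas '[[[0,45,0,0,0,0,1],[0,90,0,0,0,0,1],[0,135,0,0,0,0,1],[0,170,0,0,0,0,1],[0,200,0,0,0,0,1],[0,220,0,0,0,0,1],[0,220,0,0,0,0,1],[0,220,0,0,0,0,1]]]'

```text
time_s: 22.25
tool_pos: [0.4578, 0.0365, 0.212]
tcp_rot: [-3.141, 0.001, -2.971]
ft_force: [0.2, -0.7, -0.3]
opening: 0.0855
```

```bash
python3 - <<'E'
from h import *
s=snap('scene','e_s.png');t=snap('top','e_t.png');m=manip.sense();print(m['tool_pos'],m['ft_force'],m['opening'])
print('yellow',fit(s,'yellow',(325,225,425,330),.09,.17),fit(t,'yellow',(388,160,440,260),.09,.17))
# compare with expected silhouette of yellow for grey at (.5075,-.26)
h=cv2.cvtColor(t['frame'],cv2.COLOR_RGB2HSV)
mb=cv2.inRange(h,(98,70,25),(130,255,255));mb[:, :380]=0;mb[:160]=0;mb[250:]=0;mb[:,440:]=0
pt=cv2.findNonZero(mb)[:,0];print('blue visible top v',pt[:,1].min(),pt[:,1].max())
# nut: dark pixels in rear compartment
c=p(t,(.612,-.242,.05));print('nut px',c,(t['frame'][int(c[1])-6:int(c[1])+7,int(c[0])-6:int(c[0])+7].max(2)<80).sum())
# tin & sheave shift by template
for n,(u,v,r) in(('tin',(288,190,12)),('sheave',(360,150,12))):
  a=cv2.imread('pics/t0.png');tp=a[v-r:v+r,u-r:u+r];b=t['frame'][v-r-8:v+r+8,u-r-8:u+r+8,::-1].copy()
  R=cv2.matchTemplate(b,tp,cv2.TM_CCOEFF_NORMED);print(n,R.max(),np.array(np.unravel_index(R.argmax(),R.shape))-8)
E
```

```text
[0.4578702  0.0355784  0.21174766] [-0.41589636 -0.99934326 -0.15251806] 0.0852099680643036
yellow (array([ 0.50698535, -0.25980503,  0.18756974]), np.float64(1479.3125), 2389) (array([ 0.5048191 , -0.26372684,  0.15747669]), np.float64(31.625), 926)
blue visible top v 174 224
nut px [403.99291519 182.61841084] 10
tin 0.9245758 [0 0]
sheave 0.9937819 [0 0]
```

```bash
python3 - <<'E'
from h import *
s=load('scene');t=load('top');z=np.zeros
f=s['frame'].copy();g=f.copy();cv2.fillPoly(g,[np.array([[325,225],[385,225],[385,257],[325,257]])],(0,0,0));s['frame']=g
print('yellow scene',fit(s,'yellow',(325,225,425,340),.09,.17))
q=(.5065,-.261,.168)
old=cv2.imread('pics/c8.png');E=lambda a,u,v:cv2.resize(a[v:v+90,u:u+90,::-1],(297,297),interpolation=cv2.INTER_CUBIC)
for n,im,o,x0,box in(('blue rear scene',f,(340,230),0,(165,50,262,125)),('grey front scene',f,(340,230),0,(0,250,60,297)),('blue rear top',t['frame'],(370,150),297,(80,70,150,130))):
  a=old[:297,x0:x0+297];b=cv2.copyMakeBorder(E(im,*o),15,15,15,15,cv2.BORDER_REFLECT);u0,v0,u1,v1=box
  R=cv2.matchTemplate(b,a[v0:v1,u0:u1],cv2.TM_CCOEFF_NORMED);k=np.unravel_index(R.argmax(),R.shape)
  print(n,R.max().round(2),'shift px',((k[1]-15-u0)/3.3,(k[0]-15-v0)/3.3))
m=manip.sense();print(m['time_s'])
E
```

```text
yellow scene (array([ 0.50758602, -0.26176734,  0.16649435]), np.float64(72.4375), 1682)
blue rear scene 0.48 shift px (np.float64(13.636363636363637), np.float64(-17.575757575757578))
grey front scene 0.7 shift px (np.float64(40.909090909090914), np.float64(-74.24242424242425))
blue rear top 0.58 shift px (np.float64(0.0), np.float64(-0.30303030303030304))
22.35
```

```bash
python3 - <<'E'
from h import *
s=load('scene');t=load('top');old=cv2.imread('pics/c8.png')
E=lambda a,u,v:cv2.resize(a[v:v+90,u:u+90,::-1],(297,297),interpolation=cv2.INTER_CUBIC)
for n,im,o,x0,(u0,v0,u1,v1) in(('blue rear scene',s['frame'],(340,230),0,(180,70,270,115)),('grey side scene',s['frame'],(340,230),0,(120,180,210,240)),('blue rear top',t['frame'],(370,150),297,(80,70,150,110))):
  a=old[:297,x0:x0+297];b=E(im,*o)[v0-14:v1+14,u0-14:u1+14]
  R=cv2.matchTemplate(b,a[v0:v1,u0:u1],cv2.TM_CCOEFF_NORMED);k=np.unravel_index(R.argmax(),R.shape)
  print(n,R.max().round(2),'shift px',((k[1]-14)/3.3,(k[0]-14)/3.3))
E
```

```text
blue rear scene 0.37 shift px (np.float64(4.242424242424242), np.float64(2.121212121212121))
grey side scene 0.76 shift px (np.float64(0.30303030303030304), np.float64(0.30303030303030304))
blue rear top 1.0 shift px (np.float64(0.0), np.float64(0.0))
```

```bash
python3 -c "
from h import *
order.finish_job()"
```

```text
the job is handed in; nothing more can be done
```

The job is done and handed in at about 22 s of the 64 s allowed. I lifted the blue tray over the rail and stacked it on the grey one. Then I dropped the wing nut into its open rear compartment and stacked the yellow tray on top.

**Stack position:**
- **Blue tray:** it measured about 40 mm behind grey's middle and within a few mm sideways. The target is 45 mm and the allowed range 32–58 mm.
- **Yellow tray:** it lay within about 2 mm lengthways and 3 mm sideways of the place measured for grey, and within about 0.03 rad of parallel. The gripper was open and clear of everything.

**Nothing else moved:** comparing top pictures before and after placing yellow, the blue rear end with the nut showed no shift. The tin and sheave also showed none from the first picture.

**Checks that disagreed or failed:**
- The two cameras differed by 2–6 mm on grey and the nut, so I used averages.
- Grey's position is the weakest figure, because its top-view outline fit was poor.
- Scene-camera matching of blue's rear end failed on the last check. I put that down to yellow partly covering it.
- The picture limit was used up, so I checked the final stack only by numbers, not by eye.

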